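# Clamp a witness disc on the infrared crystal and give the pressure knob three clicks

### The arm

A 6-joint arm with a two-finger parallel gripper is mounted at the origin on the work surface; the furniture and walls round the work are solid. World frame = base frame: x ahead of the robot, y to its left, z up, the work surface at z = 0. Lengths are in m, angles in degrees, forces in N, time in s.
With the tool pointing down it reaches from about 0.4 to 0.825 m from the base axis. Payload 7 kg.
Tool frame: the origin (TCP) lies at the very end of the fingers, on their centre line; the grasp point (between the pads) lies 19 mm behind it (ctrl.grip_depth is the distance from the TCP to the grasp point, in m); z points along the fingers, y is the line along which they close (so a half turn about z gives the same grasp; the last joint's range is limited). The gripper opens to 88 mm and grips with 3 to 60 N. Pads are 19 mm wide; open, the fingers measure 130 mm over their backs; the gripper's body (78 mm by 193 mm) begins 47 mm behind the grasp point.
Start: joints at [93.799, 20.546, 0.682, 0, -70.136, -16.507], TCP at [0.149, 0.658, 0.227] pointing down, gripper open.
Joint ranges: [-176.03, 176.03], [-82.01, 121.73], [-58.28, 71.71], [-173.87, 95.51], [-174.79, -0.11], [-173.66, 173.66]. Speed limits (degrees/s): [136.94, 136.94, 172.46, 180, 180, 180].

### API

Orientations are given as [roll, pitch, yaw] about the fixed x, y, z axes, in that order (R = Rz(yaw) Ry(pitch) Rx(roll)).
In Python, from plant import get_obs, eyes, ctrl, spotter gives the robot as it stands.
- The arm moves only by the shell command python3 -m crank 'ROWS'. ROWS is JSON, one flat list of numbers, 7 for each row, row after row: the turn, a rotation vector about the tool's x, y, z in rad, then the shift along the tool's x, y, z in mm, then the opening, from 0 (shut) to 1 (fully open). A call has 1 to 5 rows; each row shifts and turns the commanded pose from where the row before left it, along the tool's axes as they then stand; what a row does not reach is not made up. A row lasts 1/8 s, in which the tool goes at most 62.5 mm and 10.7 degrees, less where a joint would pass 70% of its speed; a pose out of reach is approached as far as the arm can. A call is refused whole if a number of a shift passes 62.5 or a number of a turn 0.188, either way. A call with a gripper value outside its range is refused whole. The fingers move at their own pace and stop on an object; the grip force is fixed at half the most. Time passes only in rows, so rows that do not move let the fingers close. It gives the time, the measured TCP pose, the force, the opening and the grip force at its end, in the units of the state.
- get_obs(): the state, without advancing time (a new reading comes with each control period).
- eyes.snapshot(name): name is "scene" or "top" or "wrist"; returns the picture (384x512x3 uint8, blue, green, red); there is no depth.
- eyes.camera_model(name): a dict with "fx", "fy", "cx", "cy" (pixels), "D" ([k1, k2, p1, p2, k3] as OpenCV has them; the pictures are not rectified), "extrinsics" (4x4, takes a point from camera to world coordinates). Camera axes: x right, y down, z forward; pixel columns grow to the right and rows downward; lengths in m; the calibration is good to about 2 mm. A picture is of the moment at which its call begins: read the wrist's pose just before it. camera_model takes no time and is no camera call; for the wrist camera it gives the pose at the moment of the call.
- ctrl.close_job(): hands the job in; it is judged then, once.
Trained networks look in the newest picture that a camera, given by its name, has taken for a name from the list of things; names that differ only in an ending like _2 or _b are one class to them, and where a whole thing is asked for, a point or a joint stands for the part that bears it (a point fixed in the world has none). Each returns a list of dicts, best first, with "p" (0 to 1); they miss things now and then, are a little off and sometimes report something else, mostly with a low value. They report only what shows in the picture. A call takes as long as a camera call.
- spotter.outline_of(camera, target): "region" (384x512 bool, what is visible of it) and "rect" ([left, top, width, height] in pixels, round what is visible of it).
- spotter.place_of(camera, target): "location" ([column, row] in pixels: a listed point, or the origin of a listed thing).
The state is a dict: "clock": time; "joint_pos": joint angles; "qvel": joint speeds; "tau": joint torques, N m; "tool_pos": TCP position; "orientation": TCP orientation; "force": force on the tool from outside, world axes, zero at the start; "moment": the same for the moment, N m; "opening": finger opening in m; "gripper_force": force on a finger pad.
Only numpy, scipy, OpenCV 4.12 (cv2) and the standard library are available. Lean on these libraries where they do the work, as an engineer would, in place of code of your own. Each camera call takes 0.05 s, during which the arm holds its last target. There are 200 camera calls.

### The job

Lay the round steel disc from the tray flat on the crystal in the middle of the spectrometer's sample plate, then push the pressure arm round over it to its stop. Screw the black knob on the arm down clockwise (seen from above) until the anvil is tight on the disc and the ratchet in the knob slips; let it click exactly three times, then let go, leaving the disc clamped. Let your hand follow the knob down and do not bear on it, for the crystal is brittle; leave the other things where they are.

Things in the scene. Friction and masses are not known exactly. Their poses are not given: they have to be found in the camera images.
- disc: round plain steel witness disc, 32 mm diameter, 8 mm thick, 50 g (give or take a quarter), loose, lying flat on the floor of the cream tray at the start. Origin: centre of its underside; z is its axis, up.
- bar_coupon: oblong steel coupon, 14 x 58 x 6 mm (long side along its y), lying in the same tray; not wanted, leave it. Origin: centre of its underside.
- tray: cream open sorting tray, 171 x 241 mm outside, walls 31 mm high, inside floor 3 mm above its origin and at least 144 x 216 mm; stands fast. Origin: centre of its underside, long side along its y.
- spectrometer: white and grey bench unit, 170 mm (its x) x 240 mm (its y) x 74 mm high, fixed; it carries the sample plate, post, pressure arm, anvil and knob. Origin: centre of its underside, front towards its -x.
- sample_plate: flat steel plate, 84 mm diameter, on top of the unit, fixed; its upper face is 81 mm above the worktop. Brittle crystal set in it, so the disc must never be pressed on it with more than 45 N. Origin: centre of its underside, 6 mm below the upper face.
- crystal (a point): centre of the dark round window (9 mm) of the crystal, in the middle of the plate's upper face; 81 mm above the worktop.
- pressure_arm (a joint): angle of the aluminium pressure arm about its upright post, rad: 0 = at its hard stop, anvil over the crystal; grows as it swings aside counter-clockwise (from above), up to 1.75. Starts at 1.2 to 1.65, stays where left; 0.3 N m moves it (6 N at beam_push). Arm 26 mm wide, underside 109 mm and top 129 mm above the worktop; the knob's axis is 103 mm from the post's.
- post_axis (a point): point on the axis of the post about which the arm turns, 119 mm above the worktop. The boss there has 17 mm radius and its cap stands 26 mm above the arm's underside.
- beam_push (a point): point in the middle of the arm's beam, 48 mm from the post's axis towards the knob, 119 mm above the worktop; push on the beam's flank here. The flanks are 13 mm to either side.
- anvil: steel rod, 10 mm diameter, flat end, under the arm; the screw drives it down, it does not turn, and the screw and knob go with it. It presses on the disc with about 20 N when the ratchet slips and stays tight when the knob is let go. Origin: centre of its lower end.
- anvil_tip (a point): centre of the anvil's lower end. Starts 1.2 to 2.6 mm above the top of a disc lying on the plate.
- knob_grip (a point): on the axis of the black ribbed knob (40 mm diameter, 26 mm high) at half its height; its underside is 13 mm below, 7 to 9 mm clear of the arm's top at the start. Clockwise from above drives the screw, anvil and knob down together, 1.9 mm per rad (12 mm a turn), against 0.085 N m. From touching the disc to the first slip it turns about 0.3 rad. Counter-clockwise it unscrews without slipping.
- hub (a point): centre of the top of the steel hub (13 mm diameter) that shows in the middle of the knob's top; the hub is the end of the screw and turns with it. Its x axis runs along the black line on it, z up.
- knob_mark (a point): outer part of the white line on the knob's top, 16 mm from its axis; starts on the hub's x axis. At about 0.12 N m the ratchet inside climbs a tooth and drops off with a click, the torque falling nearly to 0; each click leaves this mark 30 degrees further clockwise round the hub (after three: on the hub's -y axis). It also slips if the knob is kept from going down.
- dropper_a: amber dropper bottle, 36 mm diameter, 106 mm tall, bystander at the right edge. Origin: centre of its underside.
- dropper_b: second amber dropper bottle, same size, bystander at the right edge. Origin: centre of its underside.

How it is judged (in metres and radians):
On the way, in this order (a step that is already met when the one before it is completed fails the run):
1. the disc lies flat on the crystal, let go, with the pressure arm still aside (horizontal distance between disc and crystal below 0.008 m and z of disc in the frame of crystal between -0.003 and 0.003 m and angle between disc's own z axis and vertical below 0.12 rad and contact force between the fingers and disc below 0.1 N and value of joint pressure_arm above 0.8 rad), for 0.2 s.
2. the arm is over the disc at its stop, the ratchet not yet clicked (value of joint pressure_arm below 0.06 rad and horizontal distance between anvil_tip and crystal below 0.007 m and horizontal distance between disc and crystal below 0.008 m and z of disc in the frame of crystal between -0.003 and 0.003 m and angle between disc's own z axis and vertical below 0.12 rad and x of knob_mark in the frame of hub above 0.0145 m), for 0.2 s.
3. the anvil presses on the disc with at least 8 N (value of joint pressure_arm below 0.06 rad and horizontal distance between anvil_tip and crystal below 0.007 m and horizontal distance between disc and crystal below 0.008 m and z of disc in the frame of crystal between -0.003 and 0.003 m and angle between disc's own z axis and vertical below 0.12 rad and contact force between anvil and disc above 8 N), for 0.2 s.
At the end, for the whole second after the job is handed in: Disc flat on the plate within 8 mm of the crystal, arm within 0.06 rad of its stop (anvil within 7 mm of the crystal axis), anvil clamping the disc with at least 8 N, knob slipped three clicks (90 +/- 20 degrees) clockwise round the hub; at rest (all of step 3 and y of knob_mark in the frame of hub below -0.0148 m and x of knob_mark in the frame of hub between -0.0055 and 0.0055 m and linear speed of disc below 0.01 m/s); the robot touches nothing.
It fails at once if the disc is pressed on the plate with more than 45 N (contact force between disc and sample_plate above 45 N).
It fails at once if the other coupon or another bystander is moved by more than 30 mm (distance of any of bar_coupon, dropper_a, dropper_b from where it was at the start of the episode above 0.03 m).
It also fails if it takes over 72 s, if anything falls off the work surface, if the arm or the gripper's body presses on something with over 40 N, if the wrist force passes 120 N, or if a joint passes its speed limit or range.

## Working session

There is one attempt and no reset: what is moved stays moved. The work goes in short steps, Python scripts to look and compute and a shell command to move; the robot and the scene stay as the last step left them, time stands still between calls to the robot, and variables do not carry over. Pictures are saved under pics/ and viewed, at most 10 in all, crops included, and the job is handed in when it is done.

```bash
mkdir -p pics; ls
cat > h.py <<'E'
import numpy as np, cv2
from plant import get_obs, eyes, ctrl, spotter
from scipy.spatial.transform import Rotation as R
def ray(cam,px,z,m=None):
    m=m or eyes.camera_model(cam)
    K=np.array([[m['fx'],0,m['cx']],[0,m['fy'],m['cy']],[0,0,1]])
    u=cv2.undistortPoints(np.array([[px]],float),K,np.array(m['D'],float))[0,0]
    T=np.array(m['extrinsics']);d=T[:3,:3]@[u[0],u[1],1];o=T[:3,3]
    return o+d*(z-o[2])/d[2]
E
python3 - <<'E'
from h import *
o=get_obs();print({k:np.round(v,3).tolist() for k,v in o.items()})
for c in ("scene","top","wrist"):
    im=eyes.snapshot(c);cv2.imwrite(f"pics/{c}0.png",im)
    print(c,np.round(eyes.camera_model(c)['extrinsics'],3).tolist())
    for n,z in (("disc",.003),("bar_coupon",.003),("crystal",.081),("post_axis",.119),("beam_push",.119),("knob_grip",.15),("hub",.163),("knob_mark",.163),("tray",0),("spectrometer",0),("dropper_a",0)):
        r=spotter.place_of(c,n)
        for q in r[:2]: print(n,round(q['p'],2),np.round(q['location'],1),np.round(ray(c,q['location'],z),4))
print(get_obs()['clock'])
im=np.hstack([cv2.resize(cv2.imread(f"pics/{c}0.png"),(400,300)) for c in("scene","top")])
cv2.imwrite("pics/c0.png",im)
E
```

```text
pics
{'clock': 0.0, 'joint_pos': [93.8, 20.591, 0.636, -0.02, -70.134, -16.508], 'qvel': [0.078, -0.1, 0.045, 0.082, -0.014, -0.077], 'tau': [0.003, -58.273, 29.305, 6.997, 0.007, -0.0], 'tool_pos': [0.148, 0.658, 0.226], 'orientation': [179.909, -0.008, -12.714], 'force': [0.146, -0.518, -0.123], 'moment': [0.019, 0.086, 0.015], 'gripper_force': 0.0, 'opening': 0.088}
scene [[0.642, -0.529, 0.555, -0.112], [-0.767, -0.454, 0.454, -0.548], [0.012, -0.717, -0.697, 0.863], [0.0, 0.0, 0.0, 1.0]]
disc 0.67 [347.9 273.1] [ 0.4642 -0.3921  0.003 ]
disc 0.63 [284.8 236.8] [ 0.452  -0.1825  0.003 ]
bar_coupon 0.52 [285.6 235.9] [ 0.4563 -0.1823  0.003 ]
bar_coupon 0.37 [203.1 184.9] [0.448  0.1636 0.003 ]
crystal 0.92 [272.4 211.9] [ 0.4495 -0.1338  0.081 ]
post_axis 0.73 [309.6 211.8] [ 0.489  -0.2316  0.119 ]
beam_push 0.69 [302.8 224.9] [ 0.4386 -0.2443  0.119 ]
knob_grip 0.71 [299.7 233.6] [ 0.3877 -0.2673  0.15  ]
knob_grip 0.32 [204.5 187.8] [0.3468 0.0305 0.15  ]
hub 0.6 [296.4 225.9] [ 0.3931 -0.2519  0.163 ]
knob_mark 0.62 [291.6 224.7] [ 0.3884 -0.2405  0.163 ]
tray 0.88 [193.1 179
[... 480 characters left out ...]
83.8 213.9] [ 0.4474 -0.1337  0.081 ]
crystal 0.28 [335.9 237.8] [ 0.3869 -0.2744  0.081 ]
post_axis 0.77 [320.2 193.5] [ 0.5015 -0.2253  0.119 ]
beam_push 0.58 [328.7 213.9] [ 0.4488 -0.248   0.119 ]
knob_grip 0.47 [334.8 232.6] [ 0.4009 -0.2584  0.15  ]
hub 0.61 [334.3 237.4] [ 0.3891 -0.2548  0.163 ]
knob_mark 0.51 [331.5 237.4] [ 0.3889 -0.2479  0.163 ]
tray 0.61 [168.4 206.8] [0.4629 0.1956 0.    ]
spectrometer 0.76 [295.6 210.9] [ 0.4601 -0.1728  0.    ]
dropper_a 0.58 [373.1 193.5] [ 0.5161 -0.3963  0.    ]
dropper_a 0.44 [376. 212.] [ 0.4627 -0.4047  0.    ]
wrist [[-0.219, -0.942, -0.253, 0.217], [-0.976, 0.211, 0.059, 0.642], [-0.002, 0.26, -0.966, 0.384], [0.0, 0.0, 0.0, 1.0]]
1.8
```

View pics/c0.png

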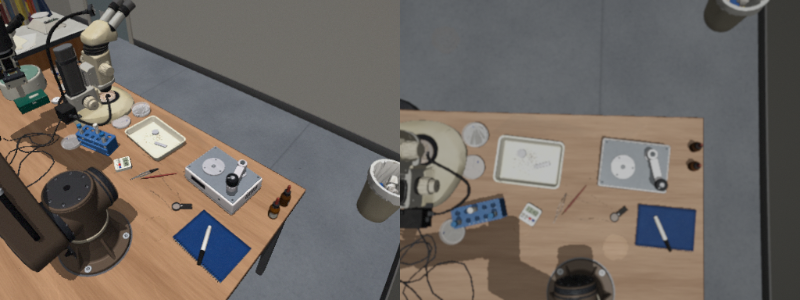

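The top view shows the tray left of centre with the disc and bar in it, the spectrometer right with its arm aside, and the microscope between the gripper and the tray. I'll check it at larger size for the travel path.

Run:
```python
import cv2,numpy as np
a=cv2.imread("pics/top0.png");b=cv2.imread("pics/scene0.png")
cv2.imwrite("pics/v1.png",np.hstack([cv2.resize(a[120:384,0:256],(400,412)),cv2.resize(b[0:264,0:256],(400,412))]))
cv2.imwrite("pics/v2.png",np.vstack([np.hstack([cv2.resize(a[160:250,120:220],(400,360)),cv2.resize(a[160:250,250:350],(400,360))])]))
```

```text
(no output)
```

View pics/v1.png

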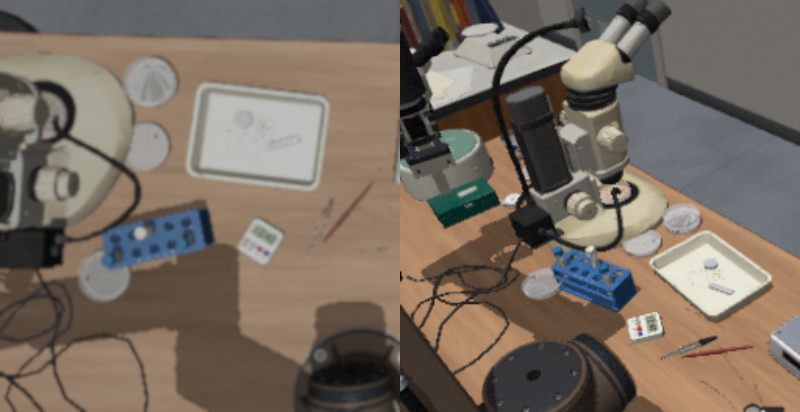

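View pics/v2.png

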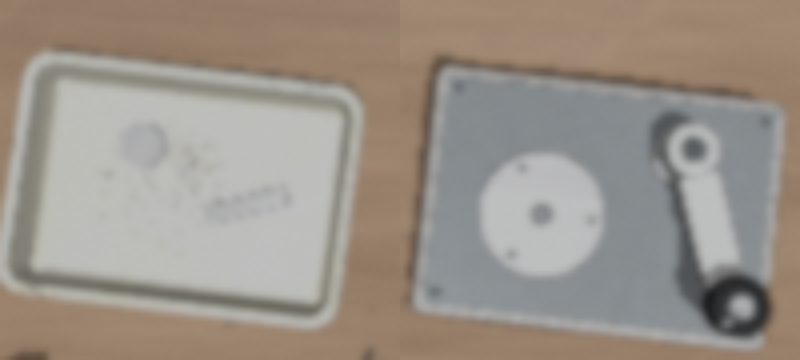

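The microscope stands at top left (front box near top (19,279), cable loop to (90,248)). The disc is at top (158,196), the bar at (182,212). The knob lies at (335,237), the post at (320,193) and the plate centre at (284,214). I'll triangulate the microscope front to choose a clear path.

Run:
```python
from h import *
def tri(ps,pt):
    A=[];B=[]
    L=[]
    for c,p in(("scene",ps),("top",pt)):
        a=ray(c,p,0.0);b=ray(c,p,.5);d=(b-a)/np.linalg.norm(b-a);L.append((a,d))
    A=np.array([L[0][1],-L[1][1]]).T
    t=np.linalg.lstsq(A,L[1][0]-L[0][0],rcond=None)[0]
    p,q=L[0][0]+t[0]*L[0][1],L[1][0]+t[1]*L[1][1]
    m=(p+q)/2;print(ps,np.round(m,3),"gap",np.round(np.linalg.norm(p-q),3),"r",np.hypot(*m[:2]).round(3),"az",np.degrees(np.arctan2(m[1],m[0])).round(1))
tri((83,141),(19,279));tri((141,135),(88,248));tri((115,131),(35,238));tri((125,40),(5,195));tri((83,61),(5,225))
for p in [(75,285),(135,265),(66,300)]: print(ray("top",p,.06))
for c,n,z in(("top","disc",.011),("top","dropper_a",.1)):
    for q in spotter.outline_of(c,n)[:2]: print(n,q['p'],q['rect'])
```

```text
(83, 141) [0.26  0.549 0.109] gap 0.007 r 0.607 az 64.7
(141, 135) [0.356 0.339 0.182] gap 0.017 r 0.491 az 43.6
(115, 131) [0.366 0.515 0.108] gap 0.005 r 0.632 az 54.6
(125, 40) [0.443 0.406 0.44 ] gap 0.033 r 0.601 az 42.5
(83, 61) [0.359 0.455 0.388] gap 0.102 r 0.58 az 51.7
[0.24307281 0.4240757  0.06      ]
[0.2997949  0.26595846 0.06      ]
[0.20303091 0.44542297 0.06      ]
disc 0.48 [151.7, 192.0, 10.0, 11.1]
dropper_a 0.66 [369.1, 187.1, 17.4, 8.9]
dropper_a 0.45 [368.4, 207.8, 20.0, 15.7]
```

```bash
cat >> h.py <<'E'
def plan(wps,n):
    """waypoints (x,y,z,yaw), n rows each -> rows (tool-frame turn rad, shift mm)"""
    o=get_obs();Rc=R.from_euler('xyz',o['orientation'],degrees=True);p=np.array(o['tool_pos'])
    yaw0=o['orientation'][2]
    for w,k in zip(wps,n):
        p0=p.copy();y0=yaw0
        for i in range(1,k+1):
            f=i/k;Rn=R.from_euler('xyz',[180,0,y0+(w[3]-y0)*f],degrees=True);pn=p0+(np.array(w[:3])-p0)*f
            t=(Rc.inv()*Rn).as_rotvec();s=Rc.inv().apply(pn-p)*1000
            print(np.round(t,3).tolist(),np.round(s,1).tolist(),np.linalg.norm(s).round(1))
            Rc,p=Rn,pn
        yaw0=w[3]
E
python3 - <<'E'
from h import *
plan([(.09,.40,.32,40),(.235,.325,.34,40),(.37,.22,.30,40),(.45,.22,.22,0)],[5,3,3,4])
E
```

```text
[0.0, -0.0, -0.184] [-0.0, 53.0, -18.7] 56.2
[0.0, 0.0, -0.184] [-9.7, 52.1, -18.7] 56.2
[0.0, 0.0, -0.184] [-19.1, 49.4, -18.7] 56.2
[-0.0, 0.0, -0.184] [-27.8, 45.1, -18.7] 56.2
[0.0, 0.0, -0.184] [-35.6, 39.3, -18.7] 56.2
[0.0, 0.0, 0.0] [21.0, 50.2, -6.7] 54.8
[0.0, 0.0, 0.0] [21.0, 50.2, -6.7] 54.8
[0.0, 0.0, 0.0] [21.0, 50.2, -6.7] 54.8
[0.0, 0.0, 0.0] [12.0, 55.7, 13.3] 58.5
[0.0, 0.0, 0.0] [12.0, 55.7, 13.3] 58.5
[0.0, 0.0, 0.0] [12.0, 55.7, 13.3] 58.5
[-0.0, -0.0, 0.175] [15.3, 12.9, 20.0] 28.3
[0.0, -0.0, 0.175] [17.3, 10.0, 20.0] 28.3
[-0.0, -0.0, 0.175] [18.8, 6.8, 20.0] 28.3
[0.0, -0.0, 0.175] [19.7, 3.5, 20.0] 28.3
```

```bash
python3 -m crank '[0,0,-0.184,0,53,-18.7,1, 0,0,-0.184,-9.7,52.1,-18.7,1, 0,0,-0.184,-19.1,49.4,-18.7,1, 0,0,-0.184,-27.8,45.1,-18.7,1, 0,0,-0.184,-35.6,39.3,-18.7,1]'
```

```text
clock: 2.52
tool_pos: [0.0901, 0.3984, 0.3207]
orientation: [-180.0, -0.0, 40.3]
force: [-0.9, -0.6, 0.1]
opening: 0.0878
gripper_force: 0.0
```

Exactly as planned, so tool-frame conventions are confirmed.

```bash
python3 -m crank '[0,0,0,21,50.2,-6.7,1, 0,0,0,21,50.2,-6.7,1, 0,0,0,21,50.2,-6.7,1, 0,0,0,12,55.7,13.3,1, 0,0,0,12,55.7,13.3,1]'; python3 -m crank '[0,0,0,12,55.7,13.3,1, 0,0,0.175,15.3,12.9,20,1, 0,0,0.175,17.3,10,20,1, 0,0,0.175,18.8,6.8,20,1, 0,0,0.175,19.7,3.5,20,1]'
python3 - <<'E'
from h import *
m=eyes.camera_model("wrist");im=eyes.snapshot("wrist");cv2.imwrite("pics/w1.png",im)
for n,z in(("disc",.003),("bar_coupon",.003)):
    for q in spotter.place_of("wrist",n)[:2]: print(n,q['p'],q['location'],ray("wrist",q['location'],z,m))
    for q in spotter.outline_of("wrist",n)[:2]:
        l,t,w,h=q['rect'];print(n,q['p'],q['rect'],ray("wrist",(l+w/2,t+h/2),z+.004,m))
E
```

```text
clock: 3.15
tool_pos: [0.3264, 0.254, 0.3138]
orientation: [-180.0, -0.1, 40.0]
force: [1.1, 0.5, 0.7]
opening: 0.0877
gripper_force: 0.0
clock: 3.78
tool_pos: [0.451, 0.22, 0.2198]
orientation: [-180.0, -0.0, -0.4]
force: [0.2, 0.3, 0.4]
opening: 0.0878
gripper_force: 0.0
disc 0.91 [251.5, 133.2] [0.49251966 0.230455   0.003     ]
disc 0.98 [237.9, 123.7, 26.8, 21.9] [0.49106686 0.23060165 0.007     ]
bar_coupon 0.61 [307.7, 164.3] [0.45284199 0.15921151 0.003     ]
bar_coupon 0.88 [290.1, 154.3, 42.9, 22.3] [0.45206728 0.15492367 0.007     ]
```

View pics/w1.png

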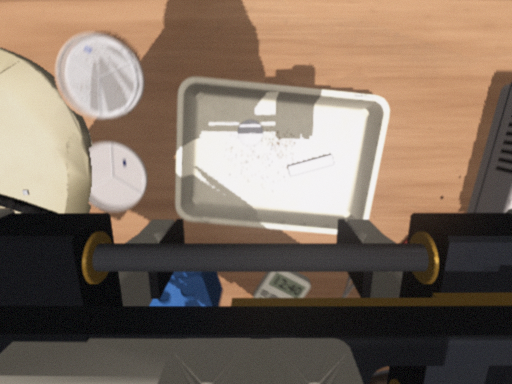

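The wrist view shows the disc (dark ellipse) at (250,133), the bar at (310,164), and the tray clear around them. I'll move above the disc and re-measure.

```bash
python3 -m crank '[0,0,0,20.5,-5,40,0.8, 0,0,0,20.5,-5,40,0.8, 0,0,0,0,0,40,0.8, 0,0,0,0,0,0,0.8]'
python3 - <<'E'
from h import *
m=eyes.camera_model("wrist");im=eyes.snapshot("wrist");cv2.imwrite("pics/w2.png",im)
for n,z in(("disc",.003),):
    for q in spotter.place_of("wrist",n)[:2]: print(n,q['p'],q['location'],ray("wrist",q['location'],z,m))
    for q in spotter.outline_of("wrist",n)[:1]:
        l,t,w,h=q['rect'];print(n,q['p'],q['rect'],ray("wrist",(l+w/2,t+h/2),z+.004,m), ray("wrist",(l,t+h/2),.011,m), ray("wrist",(l+w,t+h/2),.011,m), ray("wrist",(l+w/2,t),.011,m), ray("wrist",(l+w/2,t+h),.003,m))
E
```

```text
clock: 4.53
tool_pos: [0.4895, 0.2291, 0.0988]
orientation: [179.8, 0.2, -0.0]
force: [-0.4, -0.5, 0.9]
opening: 0.0703
gripper_force: 0.0
disc 0.75 [256.5, 189.9] [0.49052693 0.23177228 0.003     ]
disc 0.68 [239.1, 172.0, 39.8, 35.5] [0.49176891 0.22954889 0.007     ] [0.49286696 0.24659508 0.011     ] [0.49287786 0.21247969 0.011     ] [0.50840227 0.22953304 0.011     ] [0.47409777 0.22956518 0.003     ]
```

View pics/w2.png

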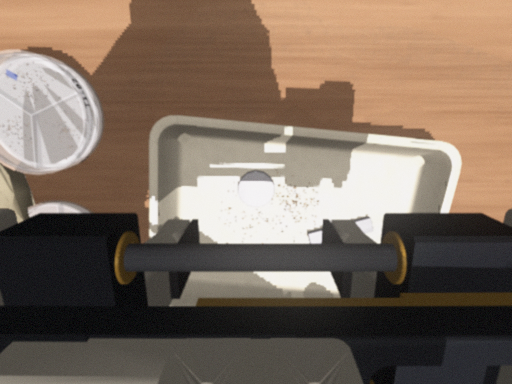

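The disc is at (256,189) between the fingers, at world (0.491, 0.2297), and clear of the bar. Descending to grip.

```bash
python3 -m crank '[0,0,0,1.5,-0.5,45,0.8, 0,0,0,0,0,35,0.8, 0,0,0,0,0,13.5,0.8, 0,0,0,0,0,0,0.35, 0,0,0,0,0,0,0.2]'; python3 -m crank '[0,0,0,0,0,0,0.2,0,0,0,0,0,0,0.2,0,0,0,0,0,0,0.2]'
```

```text
clock: 5.3
tool_pos: [0.4937, 0.2315, 0.0085]
orientation: [-179.9, -0.1, -0.1]
force: [-0.1, 1.2, -0.7]
opening: 0.0552
gripper_force: 0.0
clock: 5.68
tool_pos: [0.4931, 0.2309, 0.0074]
orientation: [-180.0, -0.1, -0.1]
force: [-1.5, 1.0, 4.5]
opening: 0.0296
gripper_force: 30.0
```

```bash
python3 -m crank '[0,0,0,0,0,-10,0.2,0,0,0,0,0,-40,0.2,0,0,0,0,0,-50,0.2,0,0,0,0,0,-50,0.2,0,0,0,0,0,0,0.2]'
python3 - <<'E'
from h import *
im=eyes.snapshot("wrist");cv2.imwrite("pics/w3.png",im[120:384,100:412])
m=eyes.camera_model("wrist");o=get_obs();print(o['opening'],o['gripper_force'])
for q in spotter.outline_of("wrist","disc")[:2]:print(q['p'],q['rect'])
for q in spotter.place_of("wrist","disc")[:2]:print(q['p'],q['location'],ray("wrist",q['location'],o['tool_pos'][2]-.003,m)-o['tool_pos'],o['tool_pos'])
E
```

```text
clock: 6.3
tool_pos: [0.4947, 0.2321, 0.1617]
orientation: [-179.7, -0.4, -0.1]
force: [0.9, 0.3, -2.5]
opening: 0.0295
gripper_force: 30.0
0.02968564162428712 29.99863564968109
0.59 [235.6, 212.5, 54.9, 34.0]
0.96 [260.6, 234.0] [-0.00013399 -0.00073211 -0.003     ] [0.4933677  0.23123558 0.15912185]
```

View pics/w3.png

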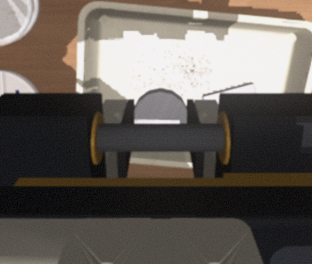

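The disc is held centred between the pads (crop (160,105)), and the tray and bar are undisturbed. Now over to the plate.

Run:
```python
from h import *
o=get_obs();print(np.round(o['joint_pos'],1))
m=eyes.camera_model("wrist");
plan([(.45,-.12,.245,35)],[7])
```

```text
[ 45.7  11.6 -21.6  -0.  -56.9  44.2]
[0.0, 0.001, -0.088] [-5.9, 50.0, -12.6] 52.0
[0.0, 0.0, -0.088] [-10.3, 49.3, -12.7] 52.0
[0.0, 0.0, -0.088] [-14.5, 48.2, -12.7] 52.0
[0.0, 0.0, -0.088] [-18.7, 46.8, -12.7] 52.0
[0.0, 0.0, -0.088] [-22.7, 45.0, -12.7] 52.0
[0.0, 0.0, -0.088] [-26.6, 42.8, -12.7] 52.0
[0.0, 0.0, -0.088] [-30.2, 40.3, -12.7] 52.0
```

```bash
python3 -m crank '[0,0,-0.088,-6,50,-12.7,0.2, 0,0,-0.088,-10.3,49.3,-12.7,0.2, 0,0,-0.088,-14.5,48.2,-12.7,0.2, 0,0,-0.088,-18.7,46.8,-12.7,0.2]'; python3 -m crank '[0,0,-0.088,-22.7,45,-12.7,0.2, 0,0,-0.088,-26.6,42.8,-12.7,0.2,0,0,-0.088,-30.2,40.3,-12.7,0.2,0,0,0,0,0,0,0.2,0,0,0,0,0,0,0.2]'
python3 - <<'E'
from h import *
im=eyes.snapshot("wrist");m=eyes.camera_model("wrist");cv2.imwrite("pics/w4.png",im)
print(get_obs()['tool_pos'],get_obs()['opening'])
for n,z in(("crystal",.081),("post_axis",.119),("beam_push",.119),("knob_grip",.15),("hub",.163)):
    for q in spotter.place_of("wrist",n)[:1]: print(n,round(q['p'],2),np.round(q['location'],1),np.round(ray("wrist",q['location'],z,m),4))
for c in ("wrist","top"):
  if c=="top": eyes.snapshot(c);m=None
  for q in spotter.outline_of(c,"sample_plate")[:1]:
    l,t,w,h=q['rect'];print(q['p'],q['rect'],ray(c,(l+w/2,t+h/2),.081,m))
E
```

```text
clock: 6.95
tool_pos: [0.4675, 0.0288, 0.2065]
orientation: [180.0, 0.2, 20.3]
force: [1.4, -0.5, 0.4]
opening: 0.0293
gripper_force: 30.0
clock: 7.58
tool_pos: [0.4504, -0.1196, 0.2444]
orientation: [-179.9, 0.1, 35.1]
force: [0.6, 0.1, -0.8]
opening: 0.0293
gripper_force: 30.0
[ 0.4505844  -0.11912026  0.24450608] 0.0295101342200324
crystal 0.61 [273.9 184.7] [ 0.4502 -0.1387  0.081 ]
post_axis 0.84 [377.  209.6] [ 0.496  -0.2317  0.119 ]
knob_grip 0.36 [297.2 182.1] [ 0.4764 -0.1413  0.15  ]
hub 0.32 [299.3 181.6] [ 0.4794 -0.1393  0.163 ]
```

View pics/w4.png

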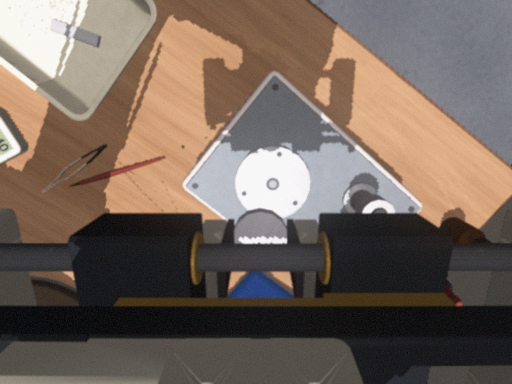

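The wrist view shows the plate with the crystal at (273,184), the post at (362,197), and the held disc at (262,228). I'll go lower and a little short of the target for a second measurement.

```bash
python3 -m crank '[0,0,0,-18,8,40,0.2, 0,0,0,-18.5,8,45,0.2,0,0,0,0,0,44,0.2,0,0,0,0,0,0,0.2,0,0,0,0,0,0,0.2]'
python3 - <<'E'
from h import *
im=eyes.snapshot("wrist");m=eyes.camera_model("wrist");cv2.imwrite("pics/w5.png",im)
o=get_obs();print(o['tool_pos'],o['orientation'])
for n,z in(("crystal",.081),("post_axis",.119),("disc",o['tool_pos'][2]-.002)):
    for q in spotter.place_of("wrist",n)[:1]: print(n,round(q['p'],2),np.round(q['location'],1),np.round(ray("wrist",q['location'],z,m),4))
for q in spotter.outline_of("wrist","disc")[:1]: print(q['rect'])
E
```

```text
clock: 8.65
tool_pos: [0.4317, -0.1536, 0.1182]
orientation: [179.9, -0.1, 35.2]
force: [0.4, -0.2, 0.3]
opening: 0.03
gripper_force: 30.0
[ 0.4320847  -0.15352094  0.11852625] [ 1.79894632e+02 -1.21141565e-01  3.52376528e+01]
crystal 0.94 [257.3 179. ] [ 0.4515 -0.1385  0.081 ]
post_axis 0.77 [428.9 228.8] [ 0.4916 -0.2305  0.119 ]
disc 0.57 [260.  237.2] [ 0.4308 -0.1553  0.1165]
[234.1, 209.0, 55.4, 36.4]
```

View pics/w5.png

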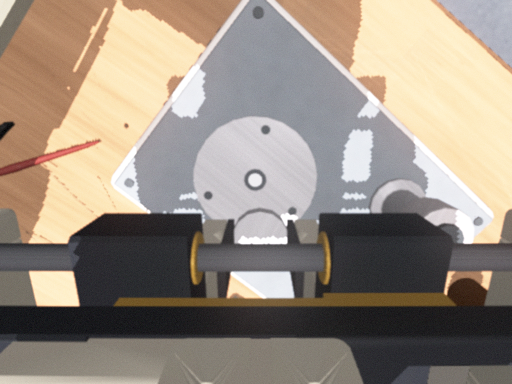

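The crystal is at (255,180), giving (0.4515,-0.1385), consistent with the previous measurement. Moving over it and down.

```bash
python3 -m crank '[0,0,0,24.5,-1.5,10,0.2, 0,0,0,0,0,16,0.2,0,0,0,0,0,2,0.2,0,0,0,0,0,0,0.2,0,0,0,0,0,0,0.2]'
```

```text
clock: 9.52
tool_pos: [0.45, -0.1383, 0.0892]
orientation: [180.0, -0.0, 35.2]
force: [-0.5, 0.1, -0.4]
opening: 0.0294
gripper_force: 30.0
```

```bash
python3 -m crank '[0,0,0,0,0,2,0.2,0,0,0,0,0,0,0.2,0,0,0,0,0,0,0.2]';python3 -m crank '[0,0,0,0,0,1,0.2,0,0,0,0,0,0,0.2]';python3 -m crank '[0,0,0,0,0,1,0.2,0,0,0,0,0,0,0.2]'
```

```text
clock: 9.9
tool_pos: [0.4496, -0.1384, 0.0868]
orientation: [180.0, -0.0, 35.2]
force: [-0.1, 0.2, -0.4]
opening: 0.0298
gripper_force: 30.0
clock: 10.15
tool_pos: [0.4497, -0.1383, 0.0857]
orientation: [180.0, -0.0, 35.2]
force: [0.1, -0.6, -0.5]
opening: 0.0293
gripper_force: 30.0
clock: 10.4
tool_pos: [0.4497, -0.1383, 0.0854]
orientation: [180.0, -0.0, 35.2]
force: [-3.7, 2.5, 9.0]
opening: 0.0293
gripper_force: 30.0
```

Contact at 9 N. Releasing.

```bash
python3 -m crank '[0,0,0,0,0,-0.5,0.35,0,0,0,0,0,0,0.6,0,0,0,0,0,0,0.6,0,0,0,0,0,-20,0.6,0,0,0,0,0,-50,0.6]'; python3 -m crank '[0,0,0,-40,0,-20,0.6,0,0,0,-40,0,0,0.6,0,0,0,0,0,0,0.6]'
python3 - <<'E'
from h import *
im=eyes.snapshot("wrist");m=eyes.camera_model("wrist");cv2.imwrite("pics/w6.png",im)
o=get_obs();print(o['tool_pos'],o['orientation'])
for n,z in(("crystal",.081),("disc",.081),("post_axis",.119),("beam_push",.119),("knob_grip",.15),("hub",.163)):
    for q in spotter.place_of("wrist",n)[:1]: print(n,round(q['p'],2),np.round(q['location'],1),np.round(ray("wrist",q['location'],z,m),4))
for n in("disc","sample_plate"):
  for q in spotter.outline_of("wrist",n)[:1]: print(n,q['rect'])
E
```

```text
clock: 11.02
tool_pos: [0.4479, -0.1383, 0.1539]
orientation: [-179.8, 0.3, 35.2]
force: [1.6, 0.5, 0.1]
opening: 0.0526
gripper_force: 0.0
clock: 11.4
tool_pos: [0.3824, -0.1852, 0.1754]
orientation: [180.0, -0.0, 35.1]
force: [0.8, -0.5, -0.3]
opening: 0.0525
gripper_force: 0.0
[ 0.38362    -0.18488769  0.17540073] [ 1.79971460e+02 -4.30948962e-02  3.51115905e+01]
disc 0.95 [260.4  94.6] [ 0.4509 -0.1387  0.081 ]
post_axis 0.78 [400.9 117.2] [ 0.494  -0.2292  0.119 ]
beam_push 0.78 [369.6 180.7] [ 0.4463 -0.2411  0.119 ]
disc [243.4, 73.5, 38.5, 41.2]
sample_plate [208.5, 38.9, 101.1, 105.0]
```

View pics/w6.png

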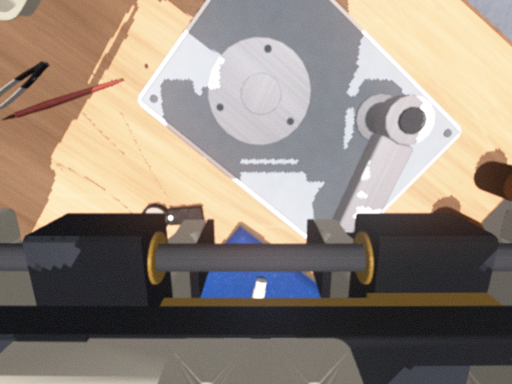

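The disc sits centred on the plate at (260,94), world (0.4509,-0.1387). The arm is aside, with the post at (405,120). Next is the arm push, from the flank away from the plate.

Run:
```python
from h import *
plan([(.42,-.235,.205,24),(.4575,-.2870,.185,13),(.4575,-.2870,.114,13)],[2,2,2])
```

```text
[-0.0, 0.001, 0.098] [-0.2, 31.0, -15.1] 34.4
[0.0, -0.0, 0.098] [2.9, 30.9, -15.0] 34.4
[0.0, -0.0, 0.096] [6.6, 31.4, 10.0] 33.6
[0.0, -0.0, 0.096] [9.5, 30.6, 10.0] 33.6
[0.0, 0.0, 0.0] [0.0, -0.0, 35.5] 35.5
[0.0, 0.0, 0.0] [0.0, -0.0, 35.5] 35.5
```

```bash
python3 -m crank '[0,0,0.098,0,31,-15,0, 0,0,0.098,2.9,30.9,-15,0, 0,0,0.096,6.6,31.4,10,0, 0,0,0.096,9.5,30.6,10,0,0,0,0,0,0,0,0]'; python3 -m crank '[0,0,0,0,0,30,0,0,0,0,0,0,30,0,0,0,0,0,0,11,0,0,0,0,0,0,0,0]'
python3 - <<'E'
from h import *
o=get_obs();print(np.round(o['tool_pos'],4),np.round(o['orientation'],1),np.round(o['joint_pos'],0),o['opening'])
post=np.array([.494,-.230])
# arc: tool offset in arm frame, along arm 48, lateral 34 (CCW side); a=arm azimuth, yaw=a-180
p=np.array(o['tool_pos'][:2]);yaw=o['orientation'][2]
for a in np.append(np.arange(188,112,-8.4),[115.2,114]):
    e=np.array([np.cos(np.radians(a)),np.sin(np.radians(a))]);l=np.array([-e[1],e[0]])
    q=post+.048*e+.034*l
    d=q-p;y=np.radians(yaw);s=np.array([np.cos(y)*d[0]+np.sin(y)*d[1],np.sin(y)*d[0]-np.cos(y)*d[1]])*1000
    print(round(a,1),"turn",np.round(np.radians(yaw-(a-180)),3),"shift",s.round(1),q.round(4))
    p=q;yaw=a-180
E
```

```text
clock: 12.48
tool_pos: [0.4578, -0.2882, 0.1834]
orientation: [-179.9, 0.2, 12.8]
force: [-1.0, 0.2, 0.5]
opening: 0.0084
gripper_force: 0.0
clock: 12.98
tool_pos: [0.4572, -0.287, 0.1141]
orientation: [-180.0, 0.1, 13.0]
force: [-0.6, 0.3, 0.9]
opening: 0.0004
gripper_force: 0.0
[ 0.4572 -0.287   0.1141] [-1.8e+02  1.0e-01  1.3e+01] [-11.  14. -25.   0. -51. 114.] 0.000429684466149662
188.0 turn 0.087 shift [ -2.1 -17.5] [ 0.4512 -0.2703]
179.6 turn 0.147 shift [-4.5 -7.4] [ 0.4458 -0.2637]
171.2 turn 0.147 shift [-4.5 -7.4] [ 0.4414 -0.2563]
162.8 turn 0.147 shift [-4.5 -7.4] [ 0.4381 -0.2483]
154.4 turn 0.147 shift [-4.5 -7.4] [ 0.436  -0.2399]
146.0 turn 0.147 shift [-4.5 -7.4] [ 0.4352 -0.2313]
137.6 turn 0.147 shift [-4.5 -7.4] [ 0.4356 -0.2227]
129.2 turn 0.147 shift [-4.5 -7.4] [ 0.4373 -0.2143]
120.8 turn 0.147 shift [-4.5 -7.4] [ 0.4402 -0.2062]
112.4 turn 0.147 shift [-4.5 -7.4] [ 0.4443 -0.1986]
115.2 turn -0.049 shift [1.7 2.3] [ 0.4428 -0.201 ]
114.0 turn 0.021 shift [-0.7 -1. ] [ 0.4434 -0.2   ]
```

```bash
python3 -m crank '[0,0,0.087,-2,-10,0,0,0,0,0,0,-7.5,0,0,0,0,0.147,-4.5,-7.4,0,0,0,0,0.147,-4.5,-7.4,0,0,0,0,0.147,-4.5,-7.4,0,0]'; python3 -m crank '[0,0,0.147,-4.5,-7.4,0,0,0,0,0.147,-4.5,-7.4,0,0,0,0,0.147,-4.5,-7.4,0,0]';python3 -m crank '[0,0,0.147,-4.5,-7.4,0,0]';python3 -m crank '[0,0,0.07,-2.2,-3.6,0,0,0,0,0,0,0,0,0]'
python3 - <<'E'
from h import *
o=get_obs();print(np.round(o['tool_pos'],4),np.round(o['orientation'],1),np.round(o['force'],1),np.round(o['moment'],2))
eyes.snapshot("top")
for n,z in (("knob_grip",.15),("hub",.163),("beam_push",.119)):
    for q in spotter.place_of("top",n)[:1]: print(n,q['p'],ray("top",q['location'],z))
E
```

```text
clock: 13.6
tool_pos: [0.4392, -0.2491, 0.1155]
orientation: [179.9, -0.1, -17.4]
force: [-0.7, -5.7, 1.6]
opening: 0.0004
gripper_force: 3.1
clock: 13.98
tool_pos: [0.4371, -0.2233, 0.1155]
orientation: [180.0, -0.1, -42.7]
force: [0.9, -6.3, -0.5]
opening: 0.0004
gripper_force: 2.6
clock: 14.1
tool_pos: [0.4386, -0.2148, 0.1155]
orientation: [-180.0, -0.1, -51.1]
force: [-1.8, -6.1, 0.5]
opening: 0.0001
gripper_force: 2.6
clock: 14.35
tool_pos: [0.44, -0.2101, 0.1152]
orientation: [-179.9, -0.1, -54.8]
force: [0.0, -1.2, -0.6]
opening: 0.0004
gripper_force: 0.3
[ 0.44   -0.2101  0.1152] [-1.799e+02 -1.000e-01 -5.480e+01] [ 0.  -1.2 -0.6] [-0.08  0.1   0.05]
```

```bash
for i in 1 2 3; do python3 -m crank '[0,0,0.05,-1.5,-2.6,0,0,0,0,0,0,0,0,0]'|grep -E 'tool|ori|force:'; done
```

```text
tool_pos: [0.4405, -0.2078, 0.1143]
orientation: [180.0, -0.0, -57.8]
force: [-1.4, -3.0, 2.7]
gripper_force: 1.8
tool_pos: [0.4419, -0.2051, 0.1143]
orientation: [180.0, -0.0, -60.6]
force: [-1.9, -3.3, 3.0]
gripper_force: 2.1
tool_pos: [0.4434, -0.2024, 0.1142]
orientation: [180.0, 0.0, -63.5]
force: [-3.0, -3.4, 2.8]
gripper_force: 2.1
```

```bash
for i in 1 2 3; do python3 -m crank '[0,0,0,-0.3,-1,0,0,0,0,0,0,0,0,0]'|grep -E 'tool|force:'; done
```

```text
tool_pos: [0.4441, -0.2018, 0.1141]
force: [-3.7, -3.4, 2.8]
gripper_force: 2.2
tool_pos: [0.4446, -0.2012, 0.1141]
force: [-4.6, -4.5, 2.7]
gripper_force: 2.9
tool_pos: [0.4452, -0.2005, 0.1141]
force: [-4.7, -5.8, 4.2]
gripper_force: 3.0
```

```bash
for i in 1 2 3; do python3 -m crank '[0,0,0,-0.3,-0.8,0,0,0,0,0,0,0,0,0]'|grep -E 'tool|force:'; done
```

```text
tool_pos: [0.4454, -0.2003, 0.1141]
force: [-6.1, -8.9, 3.5]
gripper_force: 4.1
tool_pos: [0.4454, -0.2003, 0.1141]
force: [-7.3, -12.7, 4.0]
gripper_force: 5.5
tool_pos: [0.4454, -0.2002, 0.1141]
force: [-8.2, -15.1, 5.0]
gripper_force: 6.8
```

The arm is firmly at its stop (force rises with no motion). Back off, rise, and look at the knob.

```bash
python3 -m crank '[0,0,0,0,25,0,0,0,0,0,0,0,-50,0.2,0,0,0,0,0,-50,0.7,0,0,-0.18,0,0,-30,0.7,0,0,-0.18,0,0,0,0.7]'|grep -E 'clock|tool'
python3 - <<'E'
from h import *
plan([(.39,-.19,.25,0)],[5])
E
```

```text
clock: 17.42
tool_pos: [0.4264, -0.2093, 0.2468]
[-0.004, -0.005, -0.148] [-8.0, 2.1, -0.7] 8.3
[-0.0, 0.0, -0.148] [-8.2, 0.9, -0.6] 8.3
[0.0, 0.0, -0.148] [-8.2, -0.3, -0.6] 8.3
[-0.0, 0.0, -0.148] [-8.1, -1.6, -0.6] 8.3
[0.0, 0.0, -0.148] [-7.8, -2.7, -0.6] 8.3
```

```bash
python3 -m crank '[0,0,-0.148,-8,2,0,0.7,0,0,-0.148,-8.2,0.9,0,0.7,0,0,-0.148,-8.2,-0.3,0,0.7,0,0,-0.148,-8.1,-1.6,0,0.7,0,0,-0.148,-7.8,-2.7,0,0.7]'|grep -E 'clock|tool|ori'
python3 - <<'E'
from h import *
for c in("wrist","top","scene"):
  im=eyes.snapshot(c);m=eyes.camera_model(c);cv2.imwrite(f"pics/{c}7.png",im)
  for n,z in(("disc",.081),("post_axis",.119),("beam_push",.119),("knob_grip",.150),("hub",.163),("knob_mark",.163)):
    for q in spotter.place_of(c,n)[:1]: print(c,n,round(q['p'],2),np.round(q['location'],1),np.round(ray(c,q['location'],z,m),4))
w=cv2.imread("pics/wrist7.png");s=cv2.imread("pics/scene7.png")[170:266,220:348]
cv2.imwrite("pics/v8.png",np.hstack([cv2.resize(w[0:300,56:456],(400,300)),cv2.resize(s,(400,300))]))
E
```

```text
clock: 18.05
tool_pos: [0.3885, -0.1892, 0.2439]
orientation: [-179.9, -0.1, -0.2]
wrist post_axis 0.72 [308.3  68.4] [ 0.4934 -0.2315  0.119 ]
wrist beam_push 0.79 [255.9  95.4] [ 0.4702 -0.1848  0.119 ]
wrist knob_grip 0.93 [196.4 117.8] [ 0.451  -0.1362  0.15  ]
wrist hub 0.9 [193.5 117.3] [ 0.4518 -0.1367  0.163 ]
top disc 0.45 [321.8 190.3] [ 0.5138 -0.2352  0.081 ]
top post_axis 0.64 [321.4 193. ] [ 0.5029 -0.2284  0.119 ]
top beam_push 0.95 [305.8 198.4] [ 0.4877 -0.1879  0.119 ]
top knob_grip 0.61 [285.3 210.3] [ 0.4539 -0.133   0.15  ]
top hub 0.59 [285.8 211. ] [ 0.4516 -0.1334  0.163 ]
top knob_mark 0.61 [297.1 209.8] [ 0.4552 -0.1615  0.163 ]
scene disc 0.56 [273.7 211.8] [ 0.4523 -0.1364  0.081 ]
scene post_axis 0.83 [309.6 210.7] [ 0.4923 -0.2293  0.119 ]
scene beam_push 0.56 [292.9 208.9] [ 0.4678 -0.1902  0.119 ]
scene knob_grip 0.49 [274.  197.7] [ 0.4433 -0.1413  0.15  ]
scene hub 0.71 [275.4 193.1] [ 0.4492 -0.1408  0.163 ]
scene knob_mark 0.51 [270.  189.5] [ 0.4505 -0.121   0.163 ]
```

View pics/v8.png

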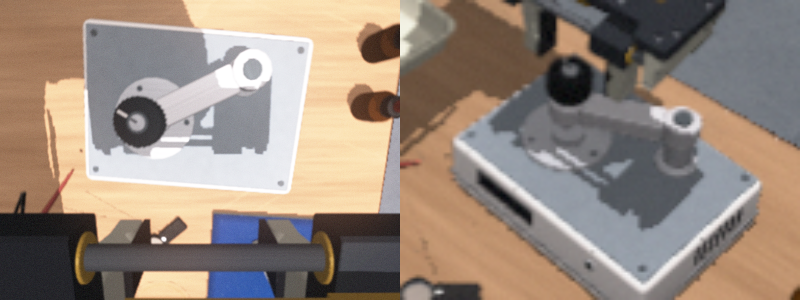

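The arm is over the plate with the knob at crop (138,120), world (0.4512,-0.1372), and the white mark on its left rim. Moving over the knob and down to TCP z≈0.141.

```bash
python3 -m crank '[0,0,0,21,-17.3,18,0.7,0,0,0,21,-17.3,18,0.7,0,0,0,20.7,-17.4,18,0.7,0,0,0,0,0,0,0.7]'|grep -E 'clock|tool|force:'; python3 -m crank '[0,0,0,0,0,25,0.7,0,0,0,0,0,15,0.7,0,0,0,0,0,8,0.7,0,0,0,0,0,0,0.7,0,0,0,0,0,0,0.7]'
python3 -c "
from h import *
for i in range(3):
  eyes.snapshot('wrist');o=get_obs();print(np.round(o['tool_pos'],4),np.round(o['force'],2),np.round(o['moment'],3))
for q in spotter.outline_of('wrist','knob_grip')[:1]+spotter.place_of('wrist','hub')[:1]: print(q['p'],q.get('rect'),q.get('location'))"
```

```text
clock: 19.6
tool_pos: [0.4525, -0.1376, 0.1887]
force: [-0.7, 0.5, 0.5]
gripper_force: 0.0
clock: 20.23
tool_pos: [0.4527, -0.1385, 0.1428]
orientation: [180.0, -0.1, -0.6]
force: [0.4, -0.6, 0.1]
opening: 0.0615
gripper_force: 0.0
[ 0.4528 -0.1384  0.1429] [ 0.33 -0.43  0.47] [-0.022  0.023  0.017]
[ 0.4527 -0.1384  0.1428] [ 0.08 -0.78  0.47] [-0.    -0.046 -0.032]
[ 0.4527 -0.1384  0.1427] [-0.33  0.35  0.28] [-0.012  0.024  0.028]
0.83 [219.6, 204.5, 74.3, 89.1] None
0.82 None [255.3, 254.4]
```

```bash
python3 -m crank '[0,0,0,-1.2,-1,1.5,0.5,0,0,0,0,0,0,0.4,0,0,0,0,0,0,0.3,0,0,0,0,0,0,0.3,0,0,0,0,0,0,0.3]'
python3 -c "
from h import *
for i in range(3):
  eyes.snapshot('wrist');o=get_obs();print(np.round(o['tool_pos'],4),np.round(o['force'],2),np.round(o['moment'],3),np.round(o['tau'],3),np.round(o['joint_pos'],1))
for n in('hub','knob_mark'):
  for q in spotter.place_of('wrist',n)[:1]: print(n,q['p'],q['location'],ray('wrist',q['location'],.163))"
```

```text
clock: 21.1
tool_pos: [0.4511, -0.1372, 0.1407]
orientation: [-180.0, 0.0, -0.6]
force: [-1.5, 2.2, 0.7]
opening: 0.0395
gripper_force: 30.0
[ 0.4511 -0.1372  0.1407] [-0.36  2.37  1.35] [0.889 0.255 0.011] [-1.0020e+00 -3.2804e+01  2.4851e+01  6.4920e+00  2.3300e-01  1.0000e-03] [  7.1   5.7 -31.2  -0.  -53.1  82.4]
[ 0.4511 -0.1372  0.1407] [0.83 2.6  0.34] [ 0.93   0.285 -0.002] [-1.0650e+00 -3.2786e+01  2.4839e+01  6.5320e+00  2.3500e-01  2.0000e-03] [  7.1   5.8 -31.2  -0.  -53.1  82.4]
[ 0.4511 -0.1372  0.1406] [-1.41  2.65  1.81] [ 1.041  0.324 -0.027] [-1.1230e+00 -3.2768e+01  2.4828e+01  6.5710e+00  2.3700e-01  2.0000e-03] [  7.1   5.8 -31.2  -0.  -53.1  82.4]
hub 0.93 [262.3, 254.9] [ 0.45072258 -0.13884283  0.163     ]
knob_mark 0.61 [233.7, 240.8] [ 0.45854721 -0.12471266  0.163     ]
```

```bash
cat > t.py <<'E'
from h import *
o=get_obs();print(round(o['clock'],2),np.round(o['tool_pos'],4),'yaw',round(o['orientation'][2],1),'F',np.round(o['force'],1),'tau6',round(o['tau'][5],4),'g',round(o['gripper_force'],1))
E
python3 -m crank '[0,0,0.05,0,0,0.1,0.3,0,0,0.05,0,0,0.1,0.3]' >/dev/null; python3 t.py
python3 -m crank '[0,0,0.1,0,0,0.19,0.3]'>/dev/null; python3 t.py
python3 -m crank '[0,0,0.1,0,0,0.19,0.3]'>/dev/null; python3 t.py
python3 -m crank '[0,0,0.1,0,0,0.19,0.3]'>/dev/null; python3 t.py
```

```text
21.6 [ 0.4511 -0.1374  0.1406] yaw -6.4 F [-1.3  2.3  1.2] tau6 0.5629 g 30.0
21.73 [ 0.4511 -0.1375  0.1404] yaw -12.1 F [-0.6  1.9  1.1] tau6 1.5409 g 30.0
21.85 [ 0.451  -0.1377  0.1402] yaw -17.9 F [-0.8  0.4  2.3] tau6 1.2181 g 30.0
21.98 [ 0.4509 -0.1378  0.14  ] yaw -23.6 F [-2.3 -0.1  2.2] tau6 1.2054 g 30.0
```

```bash
sed -i "s/'tau6'/'Mz',round(o['moment'][2],3),'tau6'/" t.py
python3 -m crank '[0,0,0.1,0,0,0.19,0.3]'>/dev/null; python3 t.py
python3 -m crank '[0,0,0.1,0,0,0.19,0.3]'>/dev/null; python3 t.py
python3 -m crank '[0,0,0.1,0,0,0.19,0.3]'>/dev/null; python3 t.py
python3 -m crank '[0,0,0,0,0,0,0.3,0,0,0,0,0,0,0.3]'>/dev/null; python3 t.py
python3 -c "
from h import *
for i in range(4):
  eyes.snapshot('wrist');o=get_obs();print(np.round(o['moment'][2],3),np.round(o['tau'][5],3))
m=eyes.camera_model('wrist')
for n in('hub','knob_mark'):
  for q in spotter.place_of('wrist',n)[:1]: print(n,q['p'],q['location'],ray('wrist',q['location'],.162,m))"
```

```text
22.1 [ 0.4509 -0.1379  0.1398] yaw -29.4 F [-0.8 -1.5  1.8] Mz 0.111 tau6 1.2035 g 30.0
22.23 [ 0.4508 -0.138   0.1396] yaw -35.1 F [-2.3 -2.   1.5] Mz 0.076 tau6 1.2026 g 30.0
22.35 [ 0.4507 -0.1381  0.1394] yaw -40.8 F [-1.6 -2.1  2.3] Mz 0.077 tau6 1.2023 g 30.0
22.6 [ 0.4507 -0.138   0.1394] yaw -40.5 F [-2.9 -4.   2. ] Mz 0.035 tau6 -0.0223 g 30.0
0.055 -0.025
0.026 -0.042
-0.006 -0.048
0.087 -0.049
hub 0.94 [261.6, 251.3] [ 0.4516548  -0.13964453  0.162     ]
knob_mark 0.9 [233.6, 241.0] [ 0.46493145 -0.13273403  0.162     ]
```

Steady torque is clean (1.2023 at constant speed), so the ratchet sawtooth will be visible in tau6. Continuing.

```bash
python3 -m crank '[0,0,0.1,-0.3,-0.8,0.19,0.3]'>/dev/null; python3 t.py
python3 -m crank '[0,0,0.1,0,0,0.19,0.3]'>/dev/null; python3 t.py
python3 -m crank '[0,0,0.1,0,0,0.19,0.3]'>/dev/null; python3 t.py
python3 -m crank '[0,0,0.1,0,0,0.19,0.3]'>/dev/null; python3 t.py
```

```text
23.02 [ 0.4505 -0.1377  0.1392] yaw -46.4 F [ -2.9 -10.    3. ] Mz 0.142 tau6 1.8858 g 30.0
23.15 [ 0.4504 -0.1379  0.139 ] yaw -52.2 F [-3.6 -9.7  4.6] Mz 0.122 tau6 1.1948 g 30.0
23.27 [ 0.4503 -0.138   0.1389] yaw -57.9 F [ -5.5 -10.    6. ] Mz 0.188 tau6 1.1686 g 30.0
23.4 [ 0.4502 -0.1381  0.1388] yaw -63.6 F [-5.7 -9.5  7.5] Mz 0.221 tau6 1.1633 g 30.0
```

Lateral load is growing the wrong way. Undo it and check forces.

```bash
python3 -m crank '[0,0,0,0.9,1.3,-0.4,0.3,0,0,0,0,0,0,0.3,0,0,0,0,0,0,0.3]'>/dev/null; python3 t.py
python3 -c "
from h import *
im=eyes.snapshot('wrist');cv2.imwrite('pics/k1.png',im)
m=eyes.camera_model('wrist')
P={}
for n in('hub','knob_mark'):
  for q in spotter.place_of('wrist',n)[:1]: P[n]=q['location'];print(n,q['p'],q['location'],ray('wrist',q['location'],.161,m))
for i in range(3):
  eyes.snapshot('wrist');o=get_obs();print(np.round(o['force'],2),np.round(o['moment'],3),np.round(o['tau'][5],3))
"
```

```text
23.77 [ 0.4501 -0.1384  0.139 ] yaw -63.5 F [-4.1 -5.3  3. ] Mz 0.081 tau6 -0.0636 g 30.0
hub 0.65 [260.6, 256.1] [ 0.44971858 -0.13715826  0.161     ]
knob_mark 0.91 [233.6, 241.0] [ 0.4654494  -0.13857735  0.161     ]
[-3.46 -5.09  2.2 ] [-1.94   1.227  0.066] -0.067
[-2.7  -5.99  2.67] [-1.975  1.209  0.032] -0.067
[-3.11 -5.55  2.76] [-1.912  1.289  0.128] -0.067
```

```bash
python3 -m crank '[0,0,0.1,0.5,0.6,0.19,0.3]'>/dev/null; python3 t.py
python3 -m crank '[0,0,0.1,0,0,0.19,0.3]'>/dev/null; python3 t.py
python3 -m crank '[0,0,0.1,0,0,0.19,0.3]'>/dev/null; python3 t.py
python3 -m crank '[0,0,0.1,0,0,0.1,0.3]'>/dev/null; python3 t.py
```

```text
24.2 [ 0.45   -0.1388  0.1389] yaw -69.3 F [-4.  -1.3  5.9] Mz 0.158 tau6 1.7983 g 30.0
24.32 [ 0.4499 -0.1387  0.1388] yaw -75.1 F [-5.1 -2.4  8. ] Mz 0.151 tau6 1.2004 g 30.0
24.45 [ 0.4497 -0.1388  0.1388] yaw -80.9 F [-6.4 -1.5  9.2] Mz 0.145 tau6 1.1707 g 30.0
24.57 [ 0.4495 -0.1388  0.1387] yaw -86.6 F [-6.6 -1.6 11.3] Mz -0.008 tau6 1.2973 g 30.0
```

tau6 ≈ 1.29 − knob torque. The anvil touched near yaw −46, the hub stopped at about −60, and the first click fell between −81 and −87. Unload z and carry on without descending.

```bash
python3 -m crank '[0,0,0.1,0,0.8,-0.6,0.3]'>/dev/null; python3 t.py
python3 -m crank '[0,0,0.1,0,0,-0.2,0.3]'>/dev/null; python3 t.py
python3 -m crank '[0,0,0.1,0,0,0,0.3]'>/dev/null; python3 t.py
python3 -m crank '[0,0,0.1,0,0,0,0.3]'>/dev/null; python3 t.py
```

```text
24.7 [ 0.4491 -0.1387  0.1389] yaw -92.3 F [-1.1 -3.2  0.9] Mz 0.069 tau6 1.2389 g 30.0
24.82 [ 0.449  -0.1387  0.1389] yaw -98.1 F [-2.5 -2.9  1.7] Mz 0.176 tau6 1.1634 g 30.0
24.95 [ 0.4489 -0.1387  0.1389] yaw -103.8 F [-3.1 -2.1  3.2] Mz 0.138 tau6 1.1664 g 30.0
25.07 [ 0.4487 -0.1386  0.1389] yaw -109.5 F [-4.2 -1.5  3.5] Mz 0.138 tau6 1.1741 g 30.0
```

```bash
python3 -m crank '[0,0,0.1,0,0.4,0,0.3]'>/dev/null; python3 t.py
python3 -m crank '[0,0,0.1,0,0,0,0.3]'>/dev/null; python3 t.py
python3 -m crank '[0,0,0.1,0,0,0,0.3]'>/dev/null; python3 t.py
python3 -m crank '[0,0,0.1,0,0,0,0.3]'>/dev/null; python3 t.py
```

```text
25.2 [ 0.4485 -0.1385  0.1389] yaw -115.2 F [-2.8 -2.3  2. ] Mz 0.133 tau6 1.1973 g 30.0
25.32 [ 0.4484 -0.1385  0.1388] yaw -121.0 F [-4.2 -1.3  4. ] Mz -0.044 tau6 1.3173 g 30.0
25.45 [ 0.4483 -0.1384  0.1389] yaw -126.7 F [-4.2 -0.8  4. ] Mz 0.138 tau6 1.1586 g 30.0
25.57 [ 0.4482 -0.1383  0.1389] yaw -132.4 F [-5.8 -0.   4.7] Mz 0.167 tau6 1.1652 g 30.0
```

```bash
python3 -m crank '[0,0,0.1,0,0.5,0,0.3]'>/dev/null; python3 t.py
python3 -m crank '[0,0,0.1,0,0,0,0.3]'>/dev/null; python3 t.py
python3 -m crank '[0,0,0.1,0,0,0,0.3]'>/dev/null; python3 t.py
```

```text
25.7 [ 0.448  -0.1381  0.1389] yaw -138.2 F [-4.2 -1.6  2.8] Mz 0.091 tau6 1.188 g 30.0
25.82 [ 0.4479 -0.138   0.1389] yaw -143.9 F [-4.2  0.1  4.7] Mz 0.151 tau6 1.1758 g 30.0
25.95 [ 0.4478 -0.1379  0.1388] yaw -149.6 F [-4.2 -0.4  4.4] Mz -0.004 tau6 1.3288 g 30.0
```

Third click seen. Release and lift clear, then check the mark against the hub line.

```bash
python3 -m crank '[0,0,0,0,0,0,0.45,0,0,0,0,0,0,0.7,0,0,0,0,0,0,0.7,0,0,0,0,0,0,0.7]'>/dev/null; python3 t.py
python3 -m crank '[0,0,0,0,0,-20,0.7,0,0,0,0,0,-50,0.7,0,0,0,-45,0,-10,0.7,0,0,0,0,0,0,0.7,0,0,0,0,0,0,0.7]'>/dev/null; python3 t.py
python3 -c "
from h import *
im=eyes.snapshot('wrist');cv2.imwrite('pics/k2.png',im)
m=eyes.camera_model('wrist')
for n in('hub','knob_mark','knob_grip'):
  for q in spotter.place_of('wrist',n)[:1]: print(n,q['p'],np.round(q['location'],1),ray('wrist',q['location'],.160,m))
for q in spotter.outline_of('wrist','hub')[:1]+spotter.outline_of('wrist','knob_mark')[:1]: print(q['p'],q['rect'])
"
```

```text
26.45 [ 0.4492 -0.1381  0.1391] yaw -149.5 F [-1.2 -0.2  0.5] Mz 0.022 tau6 0.0109 g 0.0
27.07 [ 0.4872 -0.1153  0.2185] yaw -149.5 F [-0.5 -0.1 -0.2] Mz 0.038 tau6 -0.0125 g 0.0
hub 0.68 [257.3 142.4] [ 0.44866839 -0.1409985   0.16      ]
knob_mark 0.77 [241.8 133.8] [ 0.44902007 -0.1537091   0.16      ]
knob_grip 0.98 [258.3 143.9] [ 0.44923338 -0.13982668  0.16      ]
0.57 [235.0, 114.2, 54.2, 57.8]
0.84 [235.9, 115.9, 53.7, 54.2]
```

```bash
python3 -c "
from h import *
o=get_obs();m=eyes.camera_model('wrist')
K=np.array([[m['fx'],0,m['cx']],[0,m['fy'],m['cy']],[0,0,1]]);T=np.linalg.inv(np.array(m['extrinsics']))
g=cv2.cvtColor(cv2.imread('pics/k2.png'),cv2.COLOR_BGR2GRAY)
# knob top centre: centroid via dark circle fit
c,r=None,None
L,t,w,h=235.5,115,54,56
c=ray('wrist',(L+w/2,t+h/2),.160,m);print(c)
def px(P): return cv2.projectPoints(np.array(P,float),cv2.Rodrigues(T[:3,:3])[0],T[:3,3],K,np.array(m['D'],float))[0][:,0]
print(px([c])[0])
for rr in(.003,.0045,.006,.012,.016):
  az=np.arange(0,360,15);P=[c+[rr*np.cos(np.radians(a)),rr*np.sin(np.radians(a)),0] for a in az]
  q=px(P).astype(np.float32);v=cv2.remap(g,q[:,0:1],q[:,1:2],cv2.INTER_LINEAR)[:,0];print(rr,v.tolist())
print(g[134:152,246:270])
"
```

```text
[ 0.44749242 -0.13768323  0.16      ]
[262.5 143. ]
0.003 [203, 218, 241, 244, 245, 245, 246, 247, 248, 249, 249, 248, 245, 245, 246, 249, 249, 249, 248, 249, 249, 249, 248, 234]
0.0045 [151, 216, 244, 244, 245, 245, 245, 239, 229, 199, 169, 171, 163, 153, 167, 180, 209, 240, 248, 248, 248, 248, 248, 233]
0.006 [144, 237, 244, 245, 244, 234, 205, 162, 147, 134, 128, 124, 122, 124, 124, 133, 141, 156, 181, 224, 247, 249, 247, 240]
0.012 [83, 85, 79, 79, 77, 82, 80, 82, 87, 90, 92, 94, 97, 91, 96, 98, 98, 94, 110, 207, 90, 88, 83, 87]
0.016 [79, 77, 76, 77, 77, 79, 83, 81, 84, 85, 88, 90, 93, 94, 95, 99, 98, 99, 119, 103, 92, 88, 85, 80]
[[151 113  96  93  97  97  93  91  94  91  98 104 113 115 116 112 110 111
  105 102  96  93  92  91]
 [235 177 131 100  87  93  96  98  93 107 118 127 135 139 138 132 131 134
  128 124 118 100  97  91]
 [253 244 211 151 112  91  92  95 110 124 135 142 143 143 148 146 147 140
  140 138 137 122 112  93]
 [253 253 250 237 184 125 104 116 134 141 149 156 163 168 178 183 180 170
  154 149 143 138 131 109]
 [233 250 254 253 242 182 130 133 145 146 169 204 23
[... 662 characters left out ...]
89  94 104 131 145 198 244 249 248 248 248 249 248 246 247 247 247
  246 246 246 245 245 231]
 [ 89  91  93 115 131 144 202 244 249 248 248 248 247 238 228 235 244 247
  246 246 244 246 245 231]
 [ 87  90  92 112 131 143 188 237 247 247 247 247 241 210 167 204 239 244
  244 245 245 245 245 235]
 [ 87  87  87 104 130 143 178 232 246 247 247 245 229 166 136 198 239 246
  245 244 245 244 243 231]
 [ 93  87  89 101 125 141 166 218 245 247 245 234 187 131 160 227 244 244
  244 245 246 244 240 214]
 [ 85  86  84  94 118 135 147 196 239 245 240 201 142 145 206 239 245 245
  246 245 245 244 232 182]
 [ 89  83  81  88 108 125 146 168 219 238 218 155 130 190 236 246 244 244
  244 245 244 241 221 167]]
```

```bash
python3 -c "
from h import *
m=eyes.camera_model('wrist');f=lambda p:ray('wrist',p,.160,m)[:2]
def az(a,b): d=f(b)-f(a);return np.degrees(np.arctan2(d[1],d[0]))
a=az((260.3,146.3),(257.7,151));b=az((261.5,146.5),(249,137.5));print(a,b,(a-b)%360,np.linalg.norm(f((252.5,146))-f((270,146))))
im=eyes.snapshot('scene')
for n in('disc','beam_push','knob_grip'):
  for q in spotter.place_of('scene',n)[:1]: print(n,q['p'],q['location'])
print(get_obs()['clock'],get_obs()['force'])
"
```

```text
1.4853266189973011 -95.18773866920124 96.67306528819854 0.012742002949653441
disc 0.46 [275.2, 212.5]
beam_push 0.77 [292.1, 210.6]
knob_grip 0.62 [274.6, 196.5]
27.575 [ 0.32372024  0.71588426 -0.70377468]
```

The hub line is at about 1° (predicted 1°) and the mark is about 90° clockwise of it, which means three clicks. The robot is clear, so I'm handing in.

```bash
python3 -c "
from plant import ctrl
print(ctrl.close_job())"
```

```text
the job is handed in; nothing more can be done
None
```

I handed the job in without seeing a verdict: the disc is on the crystal, the arm is at its stop, and the knob was let go after three clicks, with the mark measured about 97° clockwise of the hub line (90 ± 20 wanted).

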